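# Close the takeaway tub and store it in the tray

## Robot

A 6-joint arm with a two-finger parallel gripper is mounted at the origin on the work surface. World frame = base frame: x ahead of the robot, y to its left, z up, the work surface at z = 0. Lengths are in m, angles in rad, forces in N, time in s.
With the tool pointing down it reaches from about 0.3 to 0.775 m from the base axis. Payload 14.6 kg.
Tool frame: the origin (TCP) lies on the centre line of the jaws, within the pads' length; the fingertips stand 11 mm ahead of it and the grasp point (between the pads) lies 8 mm behind it; y points along the fingers, x is the direction in which the jaws open and shut, and the axes are right-handed (so a half turn about y gives the same grasp; the last joint's range is limited). The gripper opens to 94 mm and grips with 3 to 60 N. Pads are 16 mm wide; open, the fingers measure 119 mm over their backs; the gripper's body (75 mm by 177 mm) begins 78 mm behind the grasp point.
Start: joints at [-1.189, 0.3, 1.521, -0, 1.321, -0.067], TCP at [0.239, -0.496, 0.216] pointing down, gripper open.
Joint ranges: [-3.03, 3.03], [-0.79, 2.21], [0.23, 2.52], [-1.04, 4.18], [0, 3.07], [-2.55, 2.55]. Speed limits (rad/s): [2.22, 2.22, 2.57, 3.14, 3.14, 3.14].

## Interface

Orientations are given as [roll, pitch, yaw] about the fixed x, y, z axes, in that order (R = Rz(yaw) Ry(pitch) Rx(roll)).
In Python, from station import ctrl, imaging gives the robot as it stands. The module is installed in compiled form; this text tells all that it offers.
- The arm moves only by the tool apply_moves, never from a script. Its argument "deltas" is a list of rows, each an object with "dp": the shift along the tool's x, y, z in m, a list of three; "roll": the turn about the tool's y in rad; "grip": the closure, from -1 (fully open) to 1 (shut). In form: [{"dp": [tx, ty, tz], "roll": roll, "grip": grip}, ...]. A call has 1 to 10 rows; each row shifts and turns the commanded pose from where the row before left it, along the tool's axes as they then stand; what a row does not reach is not made up. A row lasts 1/8 s, in which the tool goes at most 62.5 mm and 10.7 degrees, less where a joint would pass 70% of its speed; a pose out of reach is approached as far as the arm can. A call with a gripper value outside its range is refused whole. The fingers move at their own pace and stop on an object; "newtons" is the grip in N (left out, the last holds). Time passes only in rows, so rows that do not move let the fingers close. It gives the time, the measured TCP pose, the force and the opening at its end, in the units of the state.
- ctrl.get_obs(): the state, without advancing time (a new reading comes with each control period).
- imaging.camera(name): name is "scene" or "top"; returns the picture (480x640x3 uint8, blue, green, red); there is no depth.
- imaging.camera_info(name): a dict with "K" (3x3 intrinsics, pixels), "world_from_camera" (4x4, takes a point from camera to world coordinates). Camera axes: x right, y down, z forward; pixel columns grow to the right and rows downward; lengths in m; the calibration is good to about 2 mm. A picture is of the moment at which its call begins. camera_info takes no time and is no camera call.
- ctrl.hand_in(): hands the job in, once; it reports no verdict.
The state is a dict: "time_s": time; "qpos": joint angles; "joint_vel": joint speeds; "tau": joint torques, N m; "ee_pos": TCP position; "eef_rot": TCP orientation; "force": force on the tool from outside, world axes, zero at the start; "moment": the same for the moment, N m; "grip_width": finger opening in m.
Only numpy, scipy, OpenCV 4.12 (cv2) and the standard library are available. Lean on these libraries where they do the work, as an engineer would, in place of code of your own. Each camera call takes 0.05 s, during which the arm holds its last target. There are 200 camera calls.

## Task

Take the lid that fits the filled rectangular takeaway tub and snap it fully home on the tub, so that both end clips catch. Then put the closed tub away in the empty bay of the steel tray, standing flat on the bay's floor: keep it upright, set it down gently rather than dropping it, and leave the other tubs, the round lid and the scissors where they are.

Things in the scene. Friction and masses are not known exactly. Their poses are not given: they have to be found in the camera images.
- tub_mid (a point): Centre of the open rectangular tub, 25 mm above its underside. White plastic, part filled with fried balls (fixed in it, below the rim), standing upright on the counter. 104 mm (its x, along) by 70 mm (its y, across) by 50 mm high, walls 3 mm, z up, 0.17 to 0.33 kg. A spring clip at each short end (see clip_a). Half a turn makes no difference.
- clip_a (a joint): Grey spring clip in the middle of the tub's +x end, 26 mm wide; the two make the tub 124 mm long. Sloping lead-in up to 70 mm above the tub's underside; its nose reaches 4 mm over a seated lid's edge. 0 at rest, metres outward. Pressing the lid straight down (some 8 to 15 N in all) spreads both clips 4 mm; they spring back over its plate and the tub can then be lifted by the lid.
- clip_b (a joint): The same clip at the tub's -x end: 0 at rest, metres outward.
- lid_mid (a point): Centre of the loose rectangular lid, half-way up its 34 mm; white, 50 g, right way up on the counter. Plate 114 (its x) x 76 (its y) x 4 mm, its top 1 mm below this point; under it a rounded rim 95 x 60 mm, 12 mm deep, 1.5 to 2 mm play in the tub's mouth. Fully home, the plate lies on the tub's rim, this point 30 mm above tub_mid; unsnapped on the clips' slopes, about 44 mm. Either way round fits.
- lid_grip (a point): Centre of the upright grip bar in the middle of the lid's plate: 44 mm long (along the lid's x), 12 mm wide (y), 18 mm high; it rises from the plate's top, 9 mm below this point, to 9 mm above it. This point is 8 mm above lid_mid.
- bay: Centre of the floor of the tray's only empty bay, marked by a thin ribbed grey mat (1 mm, look only: the tub stands on the floor, tub_mid then 25 mm above this point). Bay 140 mm long (its x) by about 84 mm wide (its y), z up; 4 mm walls rise 26 mm above this point. The tub goes in lengthwise along x, either way round.
- tray: Fixed open steel tray, 148 mm (x) by 268 mm (y) by 30 mm high, with three equal bays side by side along its y, 88 mm apart; origin at the centre of its underside. Any of the three bays may be the empty one.
- full0: A closed tub of the same kind (lid on, about 0.3 kg, 54 mm high to its lid's plate, 72 mm to the top of the grip bar) standing loose in one of the other bays; origin at the centre of its underside. Leave alone.
- full1: The second closed tub, alike, in the remaining bay; origin at the centre of its underside. Leave alone.
- round_tub: Empty round white tub, 90 mm across and 50 mm high, near the rectangular one; origin at the centre of its underside. Leave alone.
- round_lid: Round white lid, 96 mm across, with the same sort of grip bar, 34 mm high; it does not fit. Origin at the centre of its underside. Leave alone.
- scissors: Kitchen scissors with red handles, about 170 mm long, 8 mm thick, lying flat on the counter; origin near their pivot. Leave alone.
Mind the look-alikes: they are no part of the job. What is shaped like the part that bears lid_mid but black is not meant. Leave any orange look-alike of the part that bears tub_mid alone.

How it is judged:
On the way:
1. the rectangular lid is snapped fully home on the tub while the tub is still outside the empty bay (z of lid_mid in the frame of tub_mid between 0.027 and 0.0325 m and angle between the z axis of lid_mid and the z axis of tub_mid, either way round below 0.04 rad and horizontal distance between lid_mid and tub_mid below 0.005 m and horizontal distance between tub_mid and bay above 0.06 m), for 0.2 s.
At the end, for the whole second after the job is handed in: The rectangular lid is fully home on the tub (its centre within 2.5 mm of its seated height, level with the tub within 0.04 rad and centred within 5 mm), and the closed tub stands upright in the empty bay, flat on its floor (within 3 mm) and within 16 mm of its centre, at rest (z of lid_mid in the frame of tub_mid between 0.027 and 0.0325 m and angle between the z axis of lid_mid and the z axis of tub_mid, either way round below 0.04 rad and horizontal distance between lid_mid and tub_mid below 0.005 m and horizontal distance between tub_mid and bay below 0.016 m and z of tub_mid in the frame of bay below 0.028 m and angle between tub_mid's own z axis and vertical below 0.05 rad and linear speed of each of tub, lid below 0.02 m/s); the robot touches nothing.
It fails at once if the tub is tipped by more than 0.6 rad (angle between tub_mid's own z axis and vertical above 0.6 rad).
It fails at once if the tub is dropped into the bay (faster than 0.6 m/s within 30 mm of the bay's centre, just above the floor) (horizontal distance between tub_mid and bay below 0.03 m and z of tub_mid in the frame of bay below 0.075 m and linear speed of tub above 0.6 m/s).
It fails at once if one of the other tubs, the round lid or the scissors is moved by more than 25 mm (distance of any of full0, full1, round_tub, round_lid, scissors from where it was at the start of the episode above 0.025 m).
It also fails if it takes over 51 s, if anything falls off the work surface, if the arm or the gripper's body presses on something with over 40 N, if the wrist force passes 120 N, or if a joint passes its speed limit or range.

## Working session

There is one attempt and no reset: what is moved stays moved. The work goes in short steps, Python scripts to look and compute and a tool call to move; the robot and the scene stay as the last step left them, time stands still between calls to the robot, and variables do not carry over. Pictures are saved under pics/ and viewed, about 8 in all and at most 12, crops included, and the job is handed in when it is done.

Besides the shell and the picture viewer there is one more tool, called after "Emit:" by a JSON object that holds its "name" and its "arguments", one argument or row to a line. apply_moves: Moves the arm, as the interface text tells. Its arguments: {"type":"object","properties":{"deltas":{"type":"array"},"newtons":{"type":"number"}},"required":["deltas"]}

```bash
mkdir -p pics
python3 - <<'E'
from station import ctrl, imaging
import cv2,numpy as np
for n in("scene","top"):
    im=imaging.camera(n);cv2.imwrite(f"pics/{n}0.png",im)
    i=imaging.camera_info(n);print(n,np.round(i["K"],1).tolist(),np.round(i["world_from_camera"],4).tolist())
o=ctrl.get_obs();print({k:np.round(v,3).tolist() for k,v in o.items()})
E
```

```text
scene [[465.1, 0.0, 321.5], [0.0, 465.1, 236.2], [0.0, 0.0, 1.0]] [[-0.1407, 0.5631, -0.8143, 1.4201], [0.99, 0.0848, -0.1124, 0.0924], [0.0057, -0.8221, -0.5694, 0.7411], [0.0, 0.0, 0.0, 1.0]]
top [[582.3, 0.0, 321.4], [0.0, 582.3, 240.2], [0.0, 0.0, 1.0]] [[-0.0155, -0.9922, 0.1234, 0.2592], [-0.9999, 0.0152, -0.004, -0.0492], [0.0021, -0.1235, -0.9923, 1.5048], [0.0, 0.0, 0.0, 1.0]]
{'time_s': 0.1, 'qpos': [-1.189, 0.3, 1.522, 0.0, 1.321, -0.067], 'joint_vel': [0.0, -0.002, -0.002, 0.0, 0.001, 0.0], 'tau': [0.001, -53.264, -35.329, 0.071, 0.023, -0.0], 'ee_pos': [0.239, -0.495, 0.216], 'eef_rot': [-1.571, 0.001, -1.122], 'force': [0.004, -0.27, 0.487], 'moment': [-0.009, 0.001, 0.03], 'grip_width': 0.094}
```

View pics/top0.png

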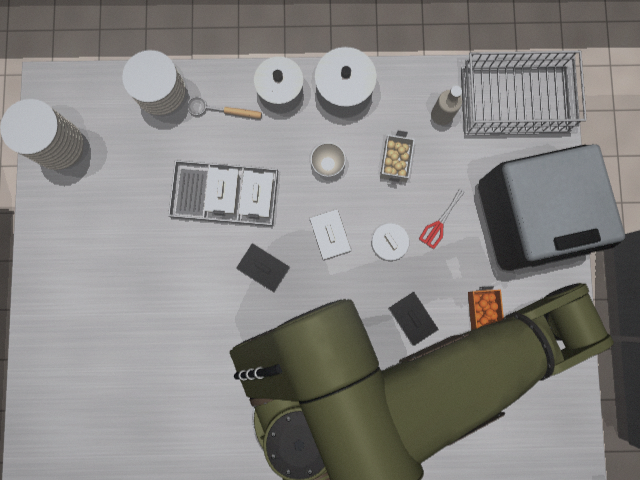

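View pics/scene0.png

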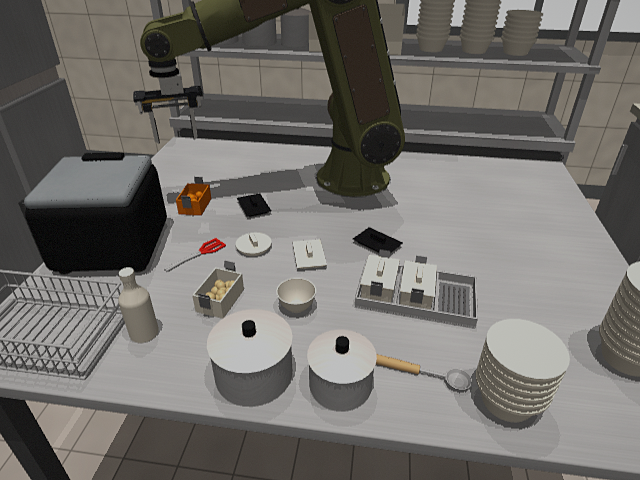

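```bash
cat > h.py <<'E'
import cv2,numpy as np
from station import ctrl,imaging
I={n:imaging.camera_info(n) for n in("scene","top")}
def ray(n,u,v):
    T=np.array(I[n]["world_from_camera"]);d=T[:3,:3]@np.linalg.inv(I[n]["K"])@[u,v,1.];return T[:3,3],d
def at(n,u,v,z):
    o,d=ray(n,u,v);return o+d*(z-o[2])/d[2]
def tri(a,b):
    A=[];B=[]
    for n,(u,v) in(("scene",a),("top",b)):
        o,d=ray(n,u,v);d/=np.linalg.norm(d);P=np.eye(3)-np.outer(d,d);A.append(P);B.append(P@o)
    return np.linalg.solve(sum(A),sum(B))
def crop(im,x0,y0,x1,y1,s): return cv2.resize(im[y0:y1,x0:x1],None,fx=s,fy=s,interpolation=cv2.INTER_CUBIC)
E
python3 - <<'E'
from h import *
t=cv2.imread("pics/top0.png");s=cv2.imread("pics/scene0.png")
a=crop(t,300,125,420,265,4);b=crop(t,165,155,285,230,4);c=np.zeros((560,320,3),np.uint8)
m=np.zeros((600,800,3),np.uint8);m[:560,:480]=a;
b=crop(t,165,155,285,230,2.6);m[0:b.shape[0],484:484+b.shape[1]]=b
c=crop(s,185,235,335,320,2.1);m[220:220+c.shape[0],484:484+c.shape[1]]=c
c=crop(s,350,250,490,330,2.2);m[410:410+c.shape[0],484:484+c.shape[1]]=c
cv2.imwrite("pics/c1.png",m)
E
```

```text
(no output)
```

View pics/c1.png

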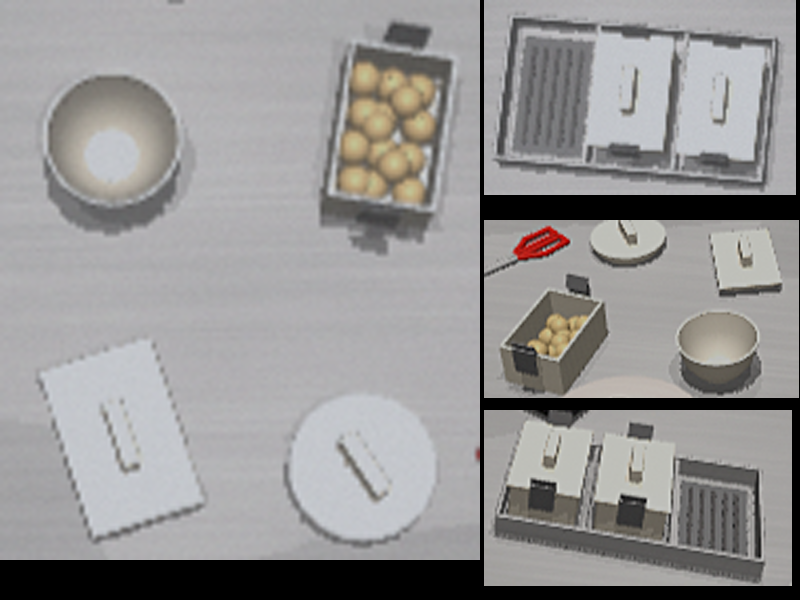

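```bash
cat >> h.py <<'E'
def rect(n,mask,z,x0=0,y0=0,s=1):
    """largest blob's contour points cast on plane z, minAreaRect in mm"""
    cs,_=cv2.findContours(mask,cv2.RETR_EXTERNAL,cv2.CHAIN_APPROX_NONE);c=max(cs,key=cv2.contourArea)[:,0]
    p=np.array([at(n,(u+.5)/s-.5+x0,(v+.5)/s-.5+y0,z)[:2]*1000 for u,v in c],np.float32)
    return cv2.minAreaRect(p)
E
python3 - <<'E'
from h import *
t=cv2.imread("pics/top0.png")
a=crop(t,300,200,360,270,4);g=cv2.cvtColor(a,cv2.COLOR_BGR2GRAY)
print(g[::24,::16])
for th in(195,200,205,210):
    print(th,rect("top",((g>th)*255).astype(np.uint8),.016,300,200,4))
a=crop(t,375,125,420,190,4);g=cv2.cvtColor(a,cv2.COLOR_BGR2GRAY)
print("row v=160:",t[160,378:416].max(1),"\ncol u=396",t[128:190,390].max(1),t[128:190,408].max(1))
# bay mat
a=crop(t,165,155,285,230,4);hsv=a.max(2)
print("tray row",t[190,168:280].max(1))
E
```

```text
[[173 172 172 173 172 174 177 174 173 174 173 173 172 173 173]
 [172 175 174 176 175 177 177 175 177 176 174 177 174 175 175]
 [174 174 173 174 177 179 170 191 200 199 177 174 174 173 175]
 [178 174 176 191 198 199 197 198 199 198 167 176 176 176 176]
 [174 175 175 172 197 198 198 198 199 198 200 180 175 177 177]
 [167 167 176 180 199 198 199 201 193 200 197 167 180 179 179]
 [161 163 164 164 176 198 198 149 199 198 200 199 180 176 177]
 [163 163 164 163 156 198 199 199 145 201 197 198 172 180 179]
 [161 159 161 163 164 180 198 198 199 198 199 198 199 172 176]
 [164 164 164 164 164 157 198 196 199 196 131 113 174 177 174]
 [159 159 159 161 159 161 110 162 178 176 177 177 178 176 177]
 [163 163 162 166 164 164 166 174 178 177 175 176 174 174 174]]
195 ((461.42010498046875, -77.01795959472656), (110.70502471923828, 73.55319213867188), 17.13614273071289)
200 ((449.2121887207031, -79.11911010742188), (10.58572769165039, 3.427126169204712), 21.465131759643555)
205 ((430.09625244140625, -49.390869140625), (0.6434025764465332, 3.2377655506134033), 89.13520812988281)Traceback (most recent call last):
  File "<stdin>", line 6, in <module>
  File "h.py", line 16, in rect
    cs,_=cv2.findContours(mask,cv2.RETR_EXTERNAL,cv2.CHAIN_APPROX_NONE);c=max(cs,key=cv2.contourArea)[:,0]
                                                                          ~~~^^^^^^^^^^^^^^^^^^^^^^^^
ValueError: max() iterable argument is empty
```

Run:
```python
from h import *
t=cv2.imread("pics/top0.png")
a=crop(t,300,200,360,270,4);g=cv2.cvtColor(a,cv2.COLOR_BGR2GRAY)
for th in(187,192): print(th,rect("top",((g>th)*255).astype(np.uint8),.016,300,200,4))
np.set_printoptions(linewidth=250)
for v in(145,155,165): print("tub row",v,378,t[v,378:416].max(1))
for u in(391,396,405): print("tub col",u,128,t[128:190,u].max(1))
print("tray row 190 from 168",t[190,168:216].max(1));print("tray col 190 from 155",t[155:226,190].max(1))
```

```text
187 ((461.75201416015625, -77.04928588867188), (112.91748809814453, 75.23865509033203), 17.295740127563477)
192 ((461.4750061035156, -77.16046142578125), (111.9053955078125, 74.18174743652344), 17.19702911376953)
tub row 145 378 [175 174 176 174 162 161 151 100 178 139 154 184 191 190 186 174 153 160 192 193 194 191 182 163 148 184 191 191 189 171 135 155 126  91 126 186 151 155]
tub row 155 378 [179 176 164 162 159 102 127 195 108 102 137 160 167 168 190 191 194 194 192 170 128 108 108 153 182 193 191 194 192 187 149 102  97 178 158 152 170 169]
tub row 165 378 [173 169 165 139 102 177 140 102 107 117 122 117 109 101 127 147 132 167 189 192 196 193 189 173 153 185 179 157 165 158  91 130 189 156 161 174 174 176]
tub col 391 128 [172 172 168 161 158 163 167 183 149  90  89  90 127 186 193 194 193 190 179 154 120 138 188 191 192 185 168 168 164 151 137 146 177 171 164 146 119 101 114 137 177 182 180 166 155 169 164 106  89  81  66  69  81 102 110 106 114 114 116 137 175 173]
tub col 396 128 [170 170 169 166 149 119  80 117 178 129  89  90  91  90 123 181 188 192 189 177 154 123 135 18
[... 245 characters left out ...]
93 180 146 155 132 114 133 180 174 194 194 192 173 146 110 124 168 168 168 157 138 143 193 192 169 171 171 158 147 130 140 153  92  91  91  94 103 122 123 140 177 175 173 172]
tray row 190 from 168 [173 173 172 168 128  78  76 102 162 169 150 122 121 117  98  96 123 124 104 101 123 126 122 103  98 127 121 117 101 108 123 122  98 103 125 125 129 164 201 202 202 202 202 201 205 201 203 203]
tray col 190 from 155 [174 177 174 179 179 171 165 171  76  91 115 146 187 179 152 121 121 121 123 123 124 124 121 125 125 125 122 121 123 123 125 122 121 122 123 122 121 115 112  95  95  98  97 102 100  97 102 102 104 103  95  98  99 111 120 121 124 126 123 146 173 162
 172  80  91 142 176 179 177 177 178]
```

```bash
cat >> h.py <<'E'
def edge(im,p,q,w=3,n=40,f=(.12,.88)):
    """bright thin line near p-q: sample profiles, weighted peak, robust line fit -> (point,dir)"""
    g=im.max(2).astype(np.float32);p=np.array(p,float);q=np.array(q,float);d=(q-p)/np.linalg.norm(q-p);m=np.array([-d[1],d[0]])
    s=np.arange(-w,w+.01,.25);pts=[]
    for k in np.linspace(*f,n):
        c=p+(q-p)*k;x=c[None]+s[:,None]*m
        v=cv2.remap(g,x[:,:1].astype(np.float32),x[:,1:].astype(np.float32),cv2.INTER_LINEAR)[:,0]
        i=v.argmax();sel=abs(s-s[i])<=1.3;wt=np.clip(v-v[sel].min(),0,None)*sel;pts.append(c+m*(wt@s)/wt.sum())
    l=cv2.fitLine(np.array(pts,np.float32),cv2.DIST_HUBER,0,.01,.01)[:,0];return l[2:],l[:2]
def quad(im,C,**k):
    L=[edge(im,C[i],C[(i+1)%4],**k) for i in range(4)];out=[]
    for i in range(4):
        (a,d),(b,e)=L[i-1],L[i];t=np.linalg.solve(np.c_[d,-e],b-a);out.append(a+d*t[0])
    return np.array(out)
def report(n,Q,z):
    P=np.array([at(n,*q,z)[:2]*1000 for q in Q]);s=np.roll(P,-1,0)-P
    ang=np.degrees(np.arctan2(s[:,1],s[:,0]))%90
    print(n,"px",Q.round(1).tolist(),"c",P.mean(0).round(1),"sides",np.linalg.norm(s,axis=1).round(1),"ang",ang.round(1));return P
E
python3 - <<'E'
from h import *
t=cv2.imread("pics/top0.png")
Q=quad(t,[(387,135),(414.5,139),(409,178),(382,173)],w=2);report("top",Q,.05)
Q=quad(t,[(387,135),(414.5,139),(409,178),(382,173)],w=1.5);report("top",Q,.05)
# tray outer top rim: z=.03 ; corners from crop /2.6
T=[(165+512/2.6,155+18/2.6),(165+776/2.6,155+40/2.6),(165+765/2.6,155+183/2.6),(165+498/2.6,155+158/2.6)]
T=[(172+3,162),(277,170),(272,226),(170,217)]
print(t[190:193,262:282].max(2))
m=crop(t,165,155,285,232,6)
q=quad(t,[(175.5,162.5),(277,169.5),(273,225),(170.5,216.5)],w=2);report("top",q,.03)
for x in q: cv2.circle(m,tuple(int(k) for k in ((x-[165,155])*6+2.5)),4,(0,0,255),1)
cv2.imwrite("pics/tray.png",m)
E
```

```text
top px [[388.1000061035156, 134.89999389648438], [414.1000061035156, 138.5], [408.3999938964844, 176.5], [382.29998779296875, 171.5]] c [ 656.7 -255.5] sides [ 67.6 101.3  67.7  97.7] ang [81.1 79.7 78.  79.6]
top px [[388.0, 134.6999969482422], [414.1000061035156, 138.89999389648438], [408.20001220703125, 176.8000030517578], [382.29998779296875, 172.0]] c [ 656.  -255.3] sides [ 67.8 101.   67.2  99.6] ang [79.7 79.5 78.5 79.8]
[[202 203 203 204 202 200 205 203 197 157  96 109 163  93 100 157 155 176
  174 173]
 [204 205 202 204 205 203 204 203 197 130  97 108 164  90 117 155 155 174
  178 173]
 [201 205 203 202 201 204 204 202 196  99  98  99 171  85 126 153 157 174
  176 174]]
top px [[174.39999389648438, 160.89999389648438], [276.0, 167.8000030517578], [271.79998779296875, 223.8000030517578], [168.89999389648438, 214.6999969482422]] c [572.7 197.2] sides [264.4 147.2 265.1 141.8] ang [85.2 85.5 84.  85.2]
```

View pics/tray.png

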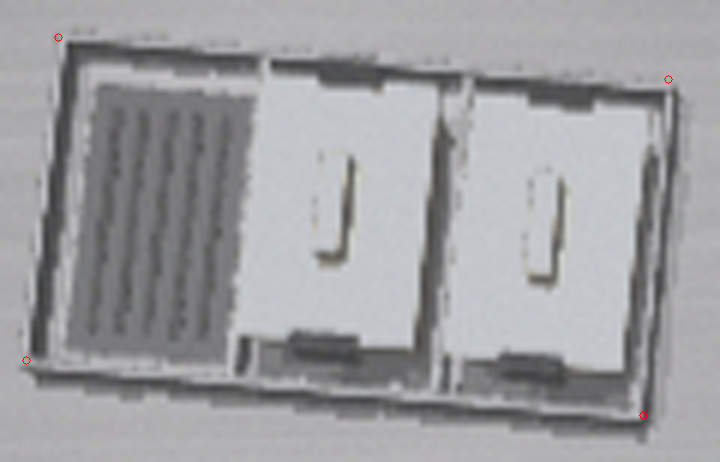

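Run:
```python
from h import *
t=cv2.imread("pics/top0.png")
f=lambda x,y:(165+(x+.5)/6-.5,155+(y+.5)/6-.5)
a=np.radians(-5.2);R=np.array([[np.cos(a),-np.sin(a)],[np.sin(a),np.cos(a)]])  # tray axes->world
print("tray frame coords (mm), axis -5.2deg")
for nm,u,v,z in[("far rim inner",190,162.5,.03),("near rim outer",190,217.5,.03),("mat far",190,169.5,.005),("mat near",190,213.8,.005)]+[("mat c%d"%i,*f(*p),.005) for i,p in enumerate([(97,85),(66,357),(230,368)])]+[("left rim outer/inner dark",172.3,190,.03),("right rim",274,190,.03)]:
    P=at("top",u,v,z)[:2]*1000;print(nm,P.round(1),(R.T@P).round(1))
```

```text
tray frame coords (mm), axis -5.2deg
far rim inner [651.  282.6] [622.7 340.4]
near rim outer [506.4 280.8] [478.9 325.5]
mat far [638.7 288. ] [610.  344.7]
mat near [520.4 286.5] [492.3 332.5]
mat c0 [641.1 312.4] [610.1 369.2]
mat c1 [520.2 324.1] [488.7 369.9]
mat c2 [514.3 252.8] [489.3 298.4]
left rim outer/inner dark [579.  327.3] [546.9 378.4]
right rim [575.   65.1] [566.7 117. ]
```

Emit:
{"name": "apply_moves", "arguments": {
  "deltas": [
    {"dp":[0,0,0],"roll":0.149,"grip":-0.4},
    {"dp":[-0.028,0,0.028],"roll":0,"grip":-0.4},
    {"dp":[-0.028,0,0.028],"roll":0,"grip":-0.4},
    {"dp":[-0.028,0,0.028],"roll":0,"grip":-0.4},
    {"dp":[-0.028,0,0.028],"roll":0,"grip":-0.4},
    {"dp":[-0.028,0,0.028],"roll":0,"grip":-0.4},
    {"dp":[-0.028,0,0.028],"roll":0,"grip":-0.4},
    {"dp":[-0.028,0,0.028],"roll":0,"grip":-0.4},
    {"dp":[-0.028,0,0.028],"roll":0,"grip":-0.4},
    {"dp":[-0.028,0,0.028],"roll":0,"grip":-0.4}
  ],
  "newtons": 50
}}

```text
time_s: 1.35
ee_pos: [0.4053, -0.1791, 0.2163]
eef_rot: [-1.571, 0.0, -1.271]
force: [0.2, -0.7, 0.3]
grip_width: 0.0657
```

Emit:
{"name": "apply_moves", "arguments": {
  "deltas": [
    {"dp":[-0.028,0.02,0.028],"roll":0,"grip":-0.4},
    {"dp":[-0.028,0.03,0.028],"roll":0,"grip":-0.4},
    {"dp":[-0.026,0.04,0.0276],"roll":0,"grip":-0.4},
    {"dp":[0,0.03,0],"roll":0,"grip":-0.4},
    {"dp":[0,0,0],"roll":0,"grip":-0.4}
  ]
}}

```text
time_s: 1.98
ee_pos: [0.4595, -0.0768, 0.0948]
eef_rot: [-1.574, 0.002, -1.27]
force: [-0.2, 0.5, 0.3]
grip_width: 0.0661
```

```bash
cat >> h.py <<'E'
def go(x,y,z,yaw_deg):
    o=ctrl.get_obs();p=np.array(o["ee_pos"]);ps=o["eef_rot"][2];q=np.radians(yaw_deg);d=np.array([x,y,z])-p
    for w,n in((ps,"now"),(q,"after roll")): print(n,"tx %.4f down %.4f tz %.4f"%(d[0]*np.cos(w)+d[1]*np.sin(w),-d[2],-d[0]*np.sin(w)+d[1]*np.cos(w)))
    print("roll %.4f"%(ps-q),"tcp",p.round(4),"rot",np.round(o["eef_rot"],4),"w",o["grip_width"],"F",np.round(o["force"],1),"t",o["time_s"],"q",np.round(o["qpos"],2))
E
python3 - <<'E'
from h import *
go(.4615,-.077,.0285,-72.8)
s=imaging.camera("scene");t=imaging.camera("top");cv2.imwrite("pics/s1.png",s);cv2.imwrite("pics/t1.png",t)
m=np.zeros((560,800,3),np.uint8);m[:,:400]=crop(s,260,190,360,330,4);m[:,400:]=crop(t,280,180,380,320,4);cv2.imwrite("pics/c2.png",m)
E
```

```text
now tx 0.0008 down 0.0663 tz 0.0018
after roll tx 0.0008 down 0.0663 tz 0.0018
roll 0.0002 tcp [ 0.4595 -0.0768  0.0948] rot [-1.5745  0.0022 -1.2704] w 0.06605633263182405 F [-0.2  0.5  0.3] t 1.975 q [-0.24  0.26  1.88 -0.    1.    1.03]
```

View pics/c2.png

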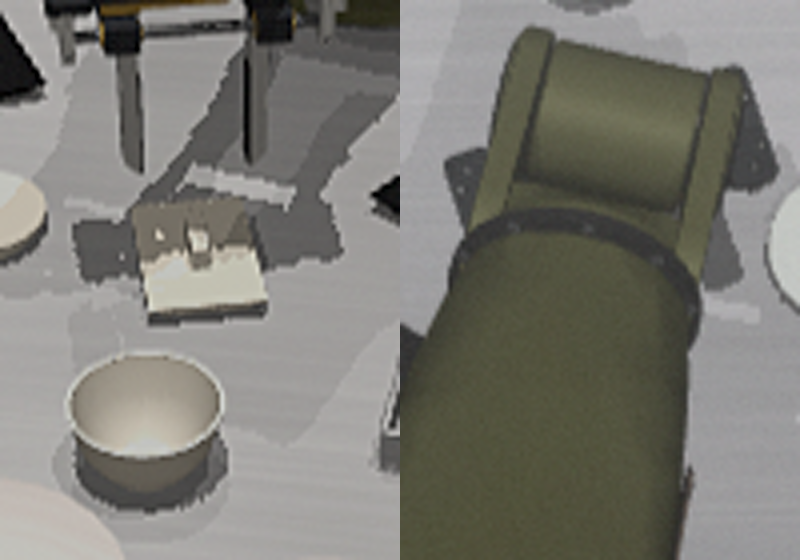

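The open jaws (tips at crop ~(140,170) and (252,160)) straddle the white lid's bar (~(200,238)). Descending to grip it.

Emit:
{"name": "apply_moves", "arguments": {
  "deltas": [
    {"dp":[0.001,0.03,0.002],"roll":0,"grip":-0.3},
    {"dp":[0,0.024,0],"roll":0,"grip":-0.1},
    {"dp":[0,0.008,0],"roll":0,"grip":0.3},
    {"dp":[0,0.0035,0],"roll":0,"grip":0.4},
    {"dp":[0,0,0],"roll":0,"grip":0.6},
    {"dp":[0,0,0],"roll":0,"grip":1},
    {"dp":[0,0,0],"roll":0,"grip":1},
    {"dp":[0,0,0],"roll":0,"grip":1},
    {"dp":[0,0,0],"roll":0,"grip":1}
  ],
  "newtons": 50
}}

```text
time_s: 3.2
ee_pos: [0.4632, -0.0778, 0.0316]
eef_rot: [-1.57, -0.001, -1.271]
force: [-1.9, 0.6, 6.9]
grip_width: 0.0118
```

```bash
python3 -c "
from h import *
go(.656,-.2555,.17,-100.4)"
```

```text
now tx 0.2267 down -0.1384 tz 0.1317
after roll tx 0.1400 down -0.1384 tz 0.2217
roll 0.4813 tcp [ 0.4632 -0.0778  0.0316] rot [-1.5699e+00 -5.0000e-04 -1.2710e+00] w 0.011794014066380101 F [-1.9  0.6  6.9] t 3.2 q [-0.24  0.38  1.91 -0.    0.86  1.03]
```

Emit:
{"name": "apply_moves", "arguments": {
  "deltas": [
    {"dp":[0,-0.01,0],"roll":0,"grip":1},
    {"dp":[0,-0.03,0],"roll":0,"grip":1},
    {"dp":[0,-0.04,0],"roll":0,"grip":1},
    {"dp":[0,-0.04,0],"roll":0,"grip":1},
    {"dp":[0,-0.02,0],"roll":0.12,"grip":1},
    {"dp":[0,0,0],"roll":0.12,"grip":1},
    {"dp":[0,0,0],"roll":0.12,"grip":1},
    {"dp":[0,0,0],"roll":0.121,"grip":1},
    {"dp":[0,0,0],"roll":0,"grip":1}
  ]
}}

```text
time_s: 4.32
ee_pos: [0.4627, -0.0776, 0.1714]
eef_rot: [-1.571, -0.0, -1.751]
force: [-0.6, 0.4, -0.8]
grip_width: 0.011
```

```bash
python3 -c "
from h import *
go(.656,-.2555,.17,-100.4)"
```

```text
now tx 0.1403 down 0.0014 tz 0.2220
after roll tx 0.1400 down 0.0014 tz 0.2222
roll 0.0011 tcp [ 0.4627 -0.0776  0.1714] rot [-1.5705 -0.     -1.7512] w 0.011010620702910333 F [-0.6  0.4 -0.8] t 4.325 q [-0.24  0.17  1.8   0.    1.18  1.51]
```

Emit:
{"name": "apply_moves", "arguments": {
  "deltas": [
    {"dp":[0.02,0,0.0317],"roll":0,"grip":1},
    {"dp":[0.02,0,0.0317],"roll":0,"grip":1},
    {"dp":[0.02,0,0.0317],"roll":0,"grip":1},
    {"dp":[0.02,0,0.0317],"roll":0,"grip":1},
    {"dp":[0.02,0,0.0317],"roll":0,"grip":1},
    {"dp":[0.02,0.01,0.0317],"roll":0,"grip":1},
    {"dp":[0.02,0.015,0.0317],"roll":0,"grip":1},
    {"dp":[0,0.01,0],"roll":0,"grip":1},
    {"dp":[0,0,0],"roll":0,"grip":1},
    {"dp":[0,0,0],"roll":0,"grip":1}
  ]
}}

```text
time_s: 5.58
ee_pos: [0.6558, -0.2548, 0.1372]
eef_rot: [-1.57, -0.0, -1.751]
force: [0.7, -0.2, -0.2]
grip_width: 0.0118
```

Run:
```python
from h import *
go(.656,-.2555,.14,-100.4)
s=imaging.camera("scene");t=imaging.camera("top");cv2.imwrite("pics/s2.png",s);cv2.imwrite("pics/t2.png",t)
m=np.zeros((600,800,3),np.uint8);m[:,:480]=crop(s,180,190,276,310,5);a=crop(t,360,100,424,220,5);m[:,480:]=a;cv2.imwrite("pics/c3.png",m)
```

```text
now tx 0.0006 down -0.0028 tz 0.0003
after roll tx 0.0006 down -0.0028 tz 0.0003
roll 0.0017 tcp [ 0.6558 -0.2548  0.1372] rot [-1.5697e+00 -2.0000e-04 -1.7506e+00] w 0.011750447512952483 F [ 0.7 -0.2 -0.2] t 5.575 q [-0.42  0.71  1.1   0.    1.33  1.33]
```

View pics/c3.png

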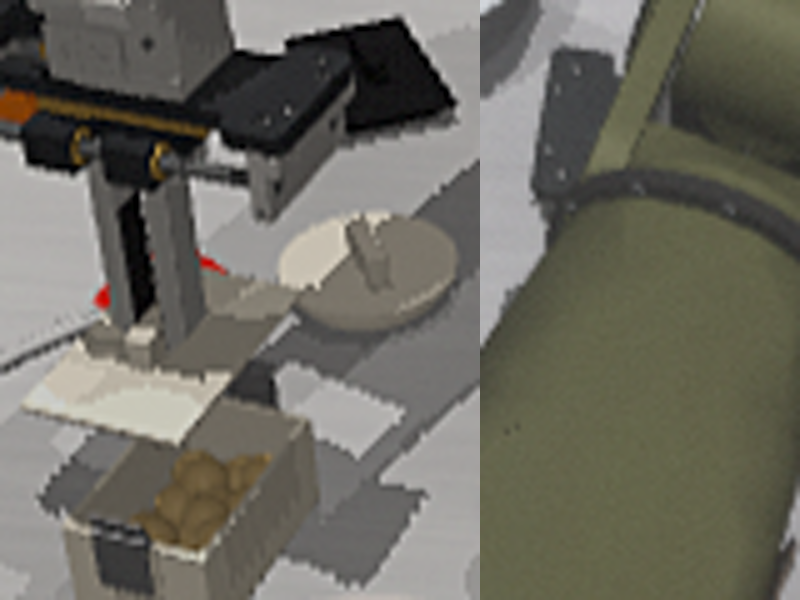

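Run:
```python
from h import *
s=cv2.imread("pics/s2.png")
f=lambda x,y:(180+(x+.5)/5-.5,190+(y+.5)/5-.5)
a=np.radians(-10.3);R=np.array([[np.cos(a),-np.sin(a)],[np.sin(a),np.cos(a)]])
print("TCP'",R.T@[655.8,-254.8],"tub top cam'",R.T@[656,-255.4])
for n,x,y,z in[("lidL",24,404,.1216),("lidR",182,438,.1216),("tubL",65,515,.05),("tubR",207,552,.05),("tub backR",313,420,.05)]:
    P=at("scene",*f(x,y),z)[:2]*1000;print(n,np.round(f(x,y),1),P.round(1),(R.T@P).round(1))
m=np.hstack([crop(s,180,262,226,290,8),crop(s,188,285,234,313,8)]);m=np.vstack([m,np.hstack([crop(s,200,262,246,290,8),crop(s,205,260,251,288,8)])])
cv2.imwrite("pics/c4.png",m)
```

```text
TCP' [ 690.79061229 -133.43541499] tub top cam' [ 691.09467063 -133.98998557]
lidL [184.4 270.4] [ 702.7 -298.2] [ 744.6 -167.7]
lidR [216.  277.2] [ 714.4 -225.1] [743.1 -93.8]
tubL [192.6 292.6] [ 691.6 -295.7] [ 733.3 -167.3]
tubR [221. 300.] [ 705.5 -226. ] [734.6 -96.2]
tub backR [242.2 273.6] [ 611.2 -205.7] [638.1 -93.1]
```

View pics/c4.png

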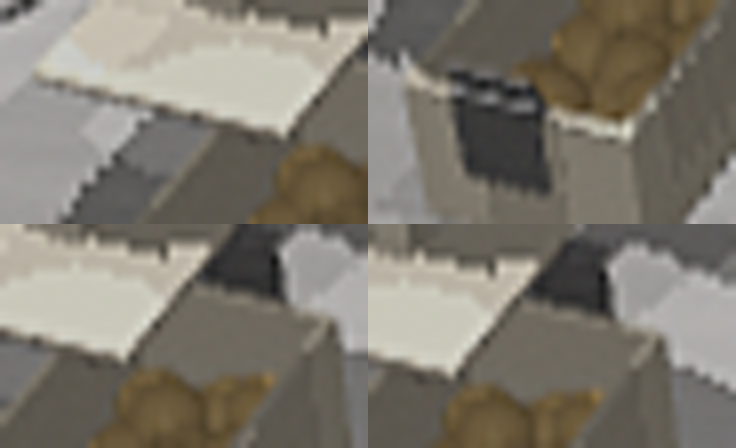

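Run:
```python
from h import *
a=np.radians(-10.3);R=np.array([[np.cos(a),-np.sin(a)],[np.sin(a),np.cos(a)]])
for n,u,v,z in[("lidL",184.1,271.0,.1216),("lidR",215.6,278.6,.1216),("tubL",192.4,294.5,.05),("tubR",221,302.,.05),("tub backR",241.5,273.3,.05)]:
    P=at("scene",u,v,z)[:2]*1000;print(n,P.round(1),(R.T@P).round(1))
```

```text
lidL [ 704.7 -298. ] [ 746.6 -167.2]
lidR [ 718.8 -224.5] [747.4 -92.3]
tubL [ 697.6 -293.9] [ 738.9 -164.4]
tubR [ 711.6 -224. ] [740.2 -93.1]
tub backR [ 610.3 -207.6] [637.6 -95.1]
```

Emit:
{"name": "apply_moves", "arguments": {
  "deltas": [
    {"dp":[0,0.02,0],"roll":0,"grip":1},
    {"dp":[0,0.02,0],"roll":0,"grip":1},
    {"dp":[0,0.008,0],"roll":0,"grip":1},
    {"dp":[0,0,0],"roll":0,"grip":1},
    {"dp":[0,0,0],"roll":0,"grip":1}
  ]
}}

```text
time_s: 6.3
ee_pos: [0.6561, -0.2555, 0.0885]
eef_rot: [-1.57, -0.0, -1.752]
force: [-0.3, 0.7, -0.3]
grip_width: 0.0113
```

Run:
```python
from h import *
go(.656,-.2555,.0836,-100.4)
s=imaging.camera("scene");cv2.imwrite("pics/s3.png",s)
cv2.imwrite("pics/c5.png",crop(s,180,238,260,312,8))
```

```text
now tx 0.0000 down 0.0049 tz -0.0001
after roll tx 0.0000 down 0.0049 tz -0.0001
roll 0.0003 tcp [ 0.6561 -0.2555  0.0885] rot [-1.570e+00 -2.000e-04 -1.752e+00] w 0.011316844109484827 F [-0.3  0.7 -0.3] t 6.3 q [-0.42  0.76  1.14 -0.    1.25  1.33]
```

View pics/c5.png

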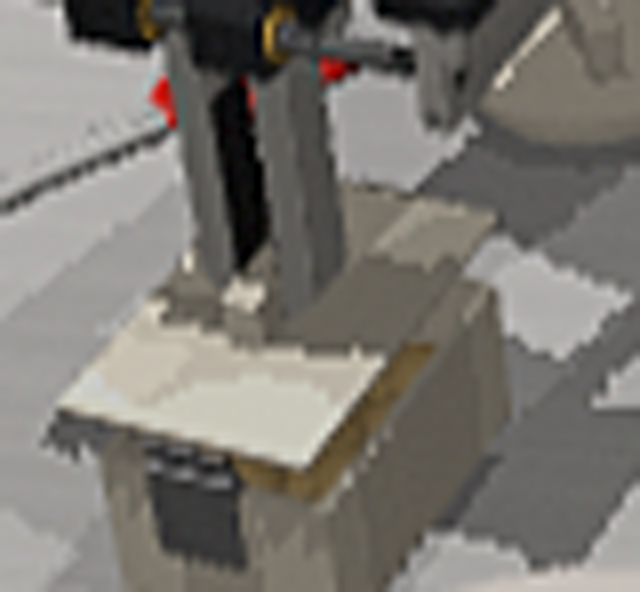

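Run:
```python
from h import *
a=np.radians(-10.3);R=np.array([[np.cos(a),-np.sin(a)],[np.sin(a),np.cos(a)]])
f=lambda x,y:(180+(x+.5)/8-.5,238+(y+.5)/8-.5)
for n,x,y,z in[("lidL",60,406,.0729),("lidR",304,465,.0729),("lid backR",496,214,.0729),("tubR",324,508,.05),("tub backR",497,287,.05)]:
    P=at("scene",*f(x,y),z)[:2]*1000;print(n,P.round(1),(R.T@P).round(1))
```

```text
lidL [ 704.2 -299.8] [ 746.4 -169. ]
lidR [ 717.3 -226.9] [746.3 -95. ]
lid backR [ 605.4 -206.7] [632.6 -95.2]
tubR [ 709.1 -226.9] [738.2 -96.5]
tub backR [ 610.8 -207. ] [638.  -94.5]
```

Emit:
{"name": "apply_moves", "arguments": {
  "deltas": [
    {"dp":[-0.0005,0.003,0],"roll":0,"grip":1},
    {"dp":[0,0.003,0],"roll":0,"grip":1},
    {"dp":[0,0.003,0],"roll":0,"grip":1},
    {"dp":[0,0,0],"roll":0,"grip":1},
    {"dp":[0,0,0],"roll":0,"grip":1}
  ],
  "newtons": 60
}}

```text
time_s: 6.98
ee_pos: [0.6563, -0.2551, 0.0796]
eef_rot: [-1.57, -0.0, -1.752]
force: [-0.5, -0.3, 5.4]
grip_width: 0.0117
```

Emit:
{"name": "apply_moves", "arguments": {
  "deltas": [
    {"dp":[0,0.003,0],"roll":0,"grip":1},
    {"dp":[0,0.003,0],"roll":0,"grip":1},
    {"dp":[0,0,0],"roll":0,"grip":1}
  ]
}}

```text
time_s: 7.35
ee_pos: [0.6562, -0.2549, 0.0734]
eef_rot: [-1.57, -0.0, -1.752]
force: [-0.1, 0.5, -1.4]
grip_width: 0.0115
```

Emit:
{"name": "apply_moves", "arguments": {
  "deltas": [
    {"dp":[0,0.003,0],"roll":0,"grip":1},
    {"dp":[0,0.002,0],"roll":0,"grip":1},
    {"dp":[0,0,0],"roll":0,"grip":1}
  ]
}}

```text
time_s: 7.72
ee_pos: [0.6561, -0.2549, 0.0696]
eef_rot: [-1.57, -0.0, -1.752]
force: [-6.7, 3.4, 16.5]
grip_width: 0.0112
```

Run:
```python
from h import *
go(.656,-.2555,.0836,-100.4)
s=imaging.camera("scene");cv2.imwrite("pics/s4.png",s)
cv2.imwrite("pics/c6.png",crop(s,180,238,260,312,8))
```

```text
now tx 0.0006 down -0.0140 tz -0.0000
after roll tx 0.0006 down -0.0140 tz -0.0000
roll 0.0004 tcp [ 0.6561 -0.2549  0.0696] rot [-1.5699e+00 -2.0000e-04 -1.7519e+00] w 0.01115883336506173 F [-6.7  3.4 16.5] t 7.725 q [-0.42  0.78  1.15  0.    1.21  1.33]
```

View pics/c6.png

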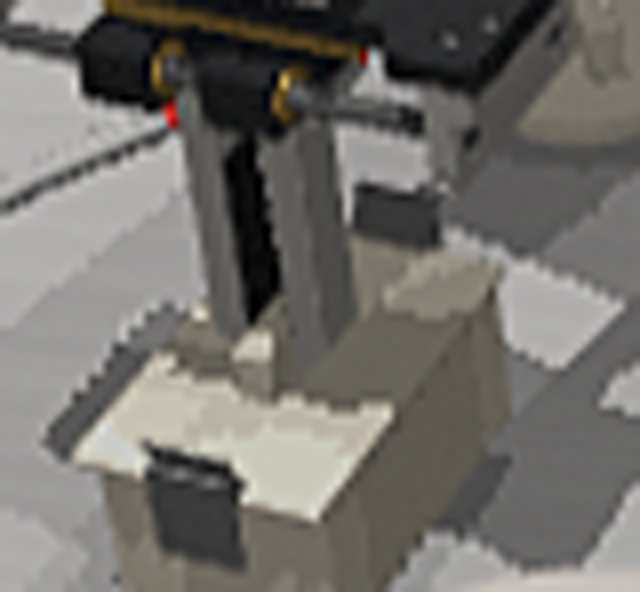

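Both clips (crop ~(195,470) and (398,215)) now lie over the plate's edges and the TCP stands at the predicted seated height. One more press, then lift a little and check.

Emit:
{"name": "apply_moves", "arguments": {
  "deltas": [
    {"dp":[0,0.003,0],"roll":0,"grip":1},
    {"dp":[0,0,0],"roll":0,"grip":1},
    {"dp":[0,-0.005,0],"roll":0,"grip":1},
    {"dp":[0,-0.005,0],"roll":0,"grip":1},
    {"dp":[0,-0.01,0],"roll":0,"grip":1},
    {"dp":[0,-0.015,0],"roll":0,"grip":1},
    {"dp":[0,-0.015,0],"roll":0,"grip":1},
    {"dp":[0,0,0],"roll":0,"grip":1},
    {"dp":[0,0,0],"roll":0,"grip":1}
  ]
}}

```text
time_s: 8.9
ee_pos: [0.6558, -0.2548, 0.1146]
eef_rot: [-1.571, 0.0, -1.752]
force: [-0.1, 0.2, -2.7]
grip_width: 0.011
```

Run:
```python
from h import *
go(.580,.284,.18,-95.2)
s=imaging.camera("scene");cv2.imwrite("pics/s5.png",s)
cv2.imwrite("pics/c7.png",crop(s,160,200,260,310,5))
```

```text
now tx -0.5163 down -0.0654 tz -0.1716
after roll tx -0.5297 down -0.0654 tz -0.1243
roll -0.0904 tcp [ 0.6558 -0.2548  0.1146] rot [-1.5713e+00  1.0000e-04 -1.7520e+00] w 0.01097054590943753 F [-0.1  0.2 -2.7] t 8.9 q [-0.42  0.73  1.12  0.    1.29  1.33]
```

View pics/c7.png

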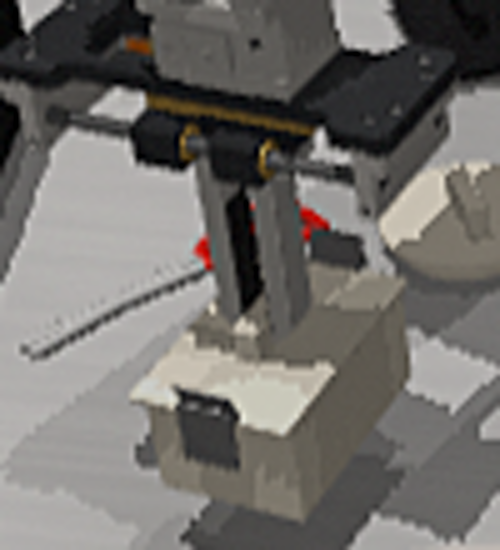

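The tub came up level with the lid, clips caught (about 2.7 N load). Carrying it to the bay.

Emit:
{"name": "apply_moves", "arguments": {
  "deltas": [
    {"dp":[0,-0.03,0],"roll":0,"grip":1},
    {"dp":[0,-0.03,0],"roll":0,"grip":1},
    {"dp":[0,-0.025,0],"roll":-0.09,"grip":1},
    {"dp":[-0.02,0,-0.0048],"roll":0,"grip":1},
    {"dp":[-0.03,0,-0.0071],"roll":0,"grip":1},
    {"dp":[-0.036,0,-0.0085],"roll":0,"grip":1},
    {"dp":[-0.036,0,-0.0085],"roll":0,"grip":1},
    {"dp":[-0.036,0,-0.0085],"roll":0,"grip":1},
    {"dp":[-0.036,0,-0.0085],"roll":0,"grip":1},
    {"dp":[-0.036,0,-0.0085],"roll":0,"grip":1}
  ]
}}

```text
time_s: 10.2
ee_pos: [0.6223, -0.0197, 0.1994]
eef_rot: [-1.572, 0.0, -1.662]
force: [0.6, -0.2, -2.9]
grip_width: 0.0116
```

Emit:
{"name": "apply_moves", "arguments": {
  "deltas": [
    {"dp":[-0.036,0,-0.0085],"roll":0,"grip":1},
    {"dp":[-0.036,0,-0.0085],"roll":0,"grip":1},
    {"dp":[-0.036,0,-0.0085],"roll":0,"grip":1},
    {"dp":[-0.036,0,-0.0085],"roll":0,"grip":1},
    {"dp":[-0.036,0,-0.0085],"roll":0,"grip":1},
    {"dp":[-0.036,0,-0.0085],"roll":0,"grip":1},
    {"dp":[-0.032,0,-0.0073],"roll":0,"grip":1},
    {"dp":[-0.02,0,-0.0046],"roll":0,"grip":1},
    {"dp":[0,0,0],"roll":0,"grip":1},
    {"dp":[0,0,0],"roll":0,"grip":1}
  ]
}}

```text
time_s: 11.45
ee_pos: [0.5847, 0.2508, 0.1998]
eef_rot: [-1.571, -0.0, -1.663]
force: [0.4, -0.5, -2.2]
grip_width: 0.0115
```

Run:
```python
from h import *
go(.580,.284,.12,-95.2)
```

```text
now tx -0.0326 down 0.0798 tz -0.0077
after roll tx -0.0326 down 0.0798 tz -0.0077
roll -0.0011 tcp [0.5847 0.2508 0.1998] rot [-1.5710e+00 -3.0000e-04 -1.6627e+00] w 0.011549921191205102 F [ 0.4 -0.5 -2.2] t 11.45 q [ 0.35  0.51  1.27 -0.    1.36  2.01]
```

Emit:
{"name": "apply_moves", "arguments": {
  "deltas": [
    {"dp":[-0.0326,0,-0.0077],"roll":0,"grip":1},
    {"dp":[0,0.03,0],"roll":0,"grip":1},
    {"dp":[0,0.03,0],"roll":0,"grip":1},
    {"dp":[0,0.02,0],"roll":0,"grip":1},
    {"dp":[0,0,0],"roll":0,"grip":1},
    {"dp":[0,0,0],"roll":0,"grip":1}
  ]
}}

```text
time_s: 12.2
ee_pos: [0.5805, 0.2845, 0.1212]
eef_rot: [-1.569, 0.001, -1.663]
force: [0.3, -0.2, -1.9]
grip_width: 0.0113
```

Run:
```python
from h import *
go(.580,.284,.074,-95.2)
s=imaging.camera("scene");cv2.imwrite("pics/s6.png",s)
cv2.imwrite("pics/c8.png",crop(s,350,215,490,330,5))
```

```text
now tx 0.0005 down 0.0472 tz -0.0004
after roll tx 0.0005 down 0.0472 tz -0.0004
roll -0.0012 tcp [0.5805 0.2845 0.1212] rot [-1.5695e+00  7.0000e-04 -1.6627e+00] w 0.01132890337775394 F [ 0.3 -0.2 -1.9] t 12.2 q [ 0.4   0.6   1.32 -0.    1.22  2.06]
```

View pics/c8.png

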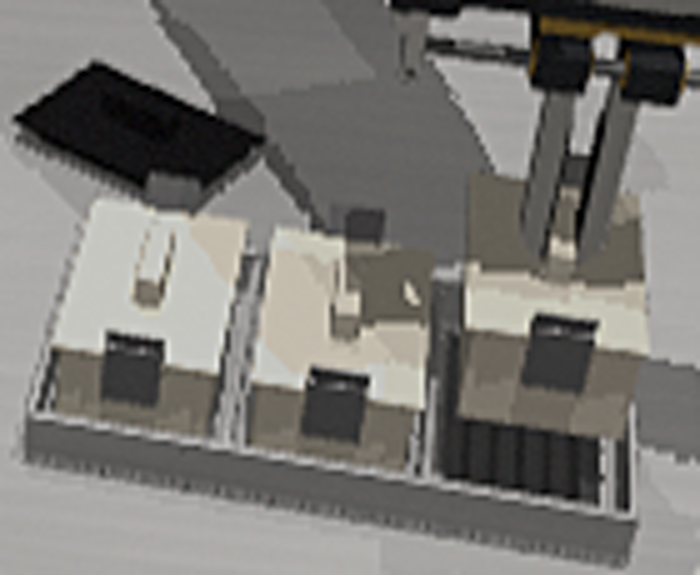

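Run:
```python
from h import *
a=np.radians(-5.2);R=np.array([[np.cos(a),-np.sin(a)],[np.sin(a),np.cos(a)]])
f=lambda x,y:(350+(x+.5)/5-.5,215+(y+.5)/5-.5)
print("TCP'",(R.T@[580.5,284.5]).round(1))
for n,x,y,z in[("tub bl",459,417,.0516),("tub br",632,438,.0516),("mat fl",441,476,.005),("mat fr",602,499,.005),("wall L rim",433,470,.03),("wall R outer",634,518,.03),("tray L front outer",28,424,.03)]:
    P=at("scene",*f(x,y),z)[:2]*1000;print(n,P.round(1),(R.T@P).round(1))
```

```text
TCP' [552.3 335.9]
tub bl [630.3 249.1] [605.1 305.2]
tub br [632.9 322.5] [601.1 378.5]
mat fl [618.3 248.9] [593.2 303.9]
mat fr [622.8 319.5] [591.2 374.6]
wall L rim [642.2 240.3] [617.8 297.5]
wall R outer [659.7 324. ] [627.6 382.5]
tray L front outer [638.7  61.8] [630.5 119.4]
```

Emit:
{"name": "apply_moves", "arguments": {
  "deltas": [
    {"dp":[0.002,0,0.002],"roll":0,"grip":1},
    {"dp":[0,0.012,0],"roll":0,"grip":1},
    {"dp":[0,0.012,0],"roll":0,"grip":1},
    {"dp":[0,0.012,0],"roll":0,"grip":1},
    {"dp":[0,0.006,0],"roll":0,"grip":1},
    {"dp":[0,0.003,0],"roll":0,"grip":1},
    {"dp":[0,0.003,0],"roll":0,"grip":1},
    {"dp":[0,0,0],"roll":0,"grip":1},
    {"dp":[0,0,0],"roll":0,"grip":1}
  ]
}}

```text
time_s: 13.38
ee_pos: [0.5819, 0.2828, 0.0736]
eef_rot: [-1.57, 0.001, -1.662]
force: [-5.8, -2.4, 9.5]
grip_width: 0.0114
```

Emit:
{"name": "apply_moves", "arguments": {
  "deltas": [
    {"dp":[0,-0.002,0],"roll":0,"grip":1},
    {"dp":[0,0,0],"roll":0,"grip":0.5},
    {"dp":[0,0,0],"roll":0,"grip":0.4},
    {"dp":[0,0,0],"roll":0,"grip":0.4},
    {"dp":[0,-0.01,0],"roll":0,"grip":0.4},
    {"dp":[0,-0.03,0],"roll":0,"grip":0.4},
    {"dp":[0,-0.04,0],"roll":0,"grip":0.4},
    {"dp":[0,-0.04,0],"roll":0,"grip":0.4},
    {"dp":[0,-0.04,0],"roll":0,"grip":0.4},
    {"dp":[0,0,0],"roll":0,"grip":0.4}
  ]
}}

```text
time_s: 14.62
ee_pos: [0.5825, 0.2831, 0.2383]
eef_rot: [-1.565, 0.003, -1.662]
force: [0.3, 0.2, -1.2]
grip_width: 0.0277
```

Emit:
{"name": "apply_moves", "arguments": {
  "deltas": [
    {"dp":[0.02,0,-0.03],"roll":0,"grip":0.4},
    {"dp":[0.03,0,-0.03],"roll":0,"grip":0.4},
    {"dp":[0.03,0,-0.03],"roll":0,"grip":0.4},
    {"dp":[0.03,0,-0.03],"roll":0,"grip":0.4},
    {"dp":[0.03,0,-0.03],"roll":0,"grip":0.4},
    {"dp":[0.03,0,0],"roll":0,"grip":0.4},
    {"dp":[0.03,0,0],"roll":0,"grip":0.4},
    {"dp":[0.03,0,0],"roll":0,"grip":0.4},
    {"dp":[0,0,0],"roll":0,"grip":0.4}
  ]
}}

```text
time_s: 15.75
ee_pos: [0.411, 0.0662, 0.2338]
eef_rot: [-1.571, -0.0, -1.664]
force: [0.5, 0.9, -0.1]
grip_width: 0.0287
```

Run:
```python
from h import *
go(.580,.284,.074,-95.2)
s=imaging.camera("scene");t=imaging.camera("top");cv2.imwrite("pics/s7.png",s);cv2.imwrite("pics/t7.png",t)
m=np.zeros((600,800,3),np.uint8);a=crop(t,155,145,295,235,4);m[:360,:560]=a
b=crop(s,350,230,490,330,4);m=np.vstack([a[:260+100],b])[:600] if 0 else m
b=crop(s,350,245,490,325,3);m[360:600,:420]=b
cv2.imwrite("pics/c9.png",m)
```

```text
now tx -0.2326 down 0.1598 tz 0.1480
after roll tx -0.2322 down 0.1598 tz 0.1486
roll -0.0027 tcp [0.411  0.0662 0.2338] rot [-1.5711e+00 -1.0000e-04 -1.6643e+00] w 0.0286781936235958 F [ 0.5  0.9 -0.1] t 15.75 q [ 0.07 -0.02  1.84 -0.    1.32  1.74]
```

View pics/c9.png

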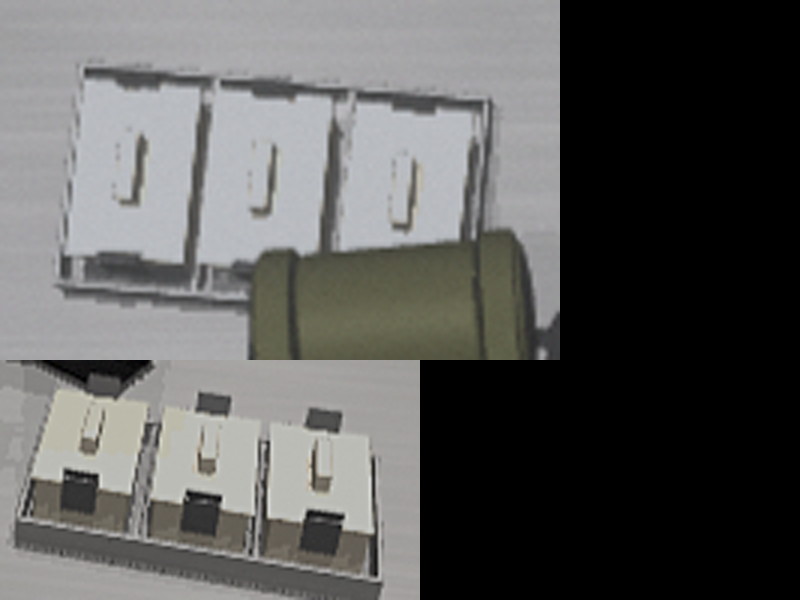

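The tub stands in the left bay like its neighbours, with both clips over the plate (top crop ~(135,78) and ~(115,262)). I'll check its position with numbers, then hand in.

Run:
```python
from h import *
t=cv2.imread("pics/t7.png")
a=crop(t,169,160,209,218,4);g=a.max(2);m=cv2.morphologyEx(((g>192)*255).astype(np.uint8),cv2.MORPH_OPEN,np.ones((9,9)))
print(rect("top",m,.058,169,160,4))
print(ctrl.hand_in())
```

```text
((571.7937622070312, 248.22586059570312), (5.926032066345215, 5.68901252746582), 0.5618118047714233)
the job is handed in; nothing more can be done
None
```

I snapped the white rectangular lid onto the filled white tub and set the closed tub down in the tray's empty bay. I then moved the arm clear and handed in at about 16 s of the 51 s.

- **Lid home:** The press reached the expected seated height at 16.5 N. The picture then showed both clips over the plate, and the tub came up level when lifted by the lid.
- **In the bay:** Contact came exactly where the floor was predicted (TCP 0.0736 m, about 9.5 N). The pictures after release show the tub upright beside its neighbours, clips still caught.
- **Other items:** The two full tubs look unmoved in the final picture. I never touched the round tub, the round lid or the scissors, but the final picture does not show them.

**Checks that failed or disagreed:**
- **Final position check:** This gave no usable figure. The colour mask failed and picked up a 6 mm blob, and I had put the hand-in in the same script, so it went in anyway. The in-bay position therefore rests on the pictures and on the arm's position at release, about 2 mm from my measured bay centre.
- **Camera disagreement:** The two cameras differed by about 2–3 mm on how the lid sat over the tub and on the bay's centre, so I used in-between values. That left sideways forces of up to about 7 N during the pressing and the set-down.

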